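# Load and screw down the sample press

### The arm

A 6-joint arm with a two-finger parallel gripper is mounted at the origin on the work surface. World frame = base frame: x ahead of the robot, y to its left, z up, the work surface at z = 0. Lengths are in m, angles in degrees, forces in N, time in s.
With the tool pointing down it reaches from about 0.35 to 0.875 m from the base axis. Payload 4.2 kg.
Tool frame: the origin (TCP) lies between the finger pads; the fingertips stand 11 mm ahead of it and the grasp point (between the pads) lies 8 mm behind it; z points along the fingers, y is the direction in which the jaws open and shut (so a half turn about z gives the same grasp; the last joint's range is limited). The gripper opens to 87 mm and grips with 3 to 60 N. Pads are 19 mm wide; open, the fingers measure 117 mm over their backs; the gripper's body (75 mm by 190 mm) begins 51 mm behind the grasp point.
Start: joints at [82.54, 22.042, 0.453, 0, -68.411, -14.817], TCP at [0.237, 0.578, 0.234] pointing down, gripper open.
Joint ranges: [-179.83, 179.83], [-69.29, 118.12], [-61.27, 80.66], [-181.25, 117.63], [-171.15, -9.14], [-177.46, 177.46]. Speed limits (degrees/s): [159.86, 159.86, 180, 180, 180, 180].

### API

Orientations are given as a 3x3 rotation matrix whose columns are the frame's x, y, z axes.
In Python, from station import sense, capture, get_calibration, finish_job, search_frame, cut_out gives the robot as it stands.
- The arm moves only by the tool arm_command, never from a script. Its argument "rows" is a list of rows, each an object with "fingers": the opening in per cent of the stroke, from 0 (shut) to 100 (fully open); "travel": the shift along the tool's x, y, z in cm, a list of three; "roll": the turn about the tool's z in degrees. A call has 1 to 10 rows; each row is the pose to reach, as a shift and turn from the pose commanded when the call began, along the tool's axes at that moment; what a row does not reach only later rows make up. A row lasts 1/10 s, in which the tool goes at most 50 mm and 8.59 degrees, less where a joint would pass 70% of its speed; a pose out of reach is approached as far as the arm can. A call with a gripper value outside its range is refused whole. The fingers move at their own pace and stop on an object; the grip force is fixed at half the most. Time passes only in rows, so rows that repeat a pose let the fingers close. It gives the time, the measured TCP pose, the force and the opening at its end, in the units of the state.
- sense(): the state, without advancing time (a new reading comes with each control period).
- capture(name): name is "scene" or "top"; returns (picture, depth): 480x640x3 uint8, red, green, blue; 480x640 float32, m along the optical axis (not along the pixel's ray), 0 where there is no reading.
- get_calibration(name): a dict with "fov_y" (degrees; the focal length in pixels is half the picture's height over the tangent of half this angle, whatever the lens; pixels are square), "cx", "cy" (the principal point, pixels), "origin" and "attitude" of the camera in the world. Camera axes: x right, y down, z forward; pixel columns grow to the right and rows downward; lengths in m; the calibration is good to about 2 mm. A picture is of the moment at which its call begins. get_calibration takes no time and is no camera call.
- finish_job(): hands the job in, once; it reports no verdict.
Trained networks look in the newest picture that a camera, given by its name, has taken for a name from the list of things; names that differ only in an ending like _2 or _b are one class to them, and where a whole thing is asked for, a point or a joint stands for the part that bears it (a point fixed in the world has none). Each returns a list of dicts, best first, with "p" (0 to 1); they miss things now and then, are a little off and sometimes report something else, mostly with a low value. They report only what shows in the picture. A call takes as long as a camera call. They do not tell look-alikes from the thing itself.
- search_frame(camera, label): "position" ([x, y, z] in m, in world coordinates, good to about 4 mm: the middle of the surface that is visible of it).
- cut_out(camera, label): "mask" (480x640 bool, what is visible of it).
The state is a dict: "time_s": time; "joints": joint angles; "joint_velocities": joint speeds; "effort": joint torques, N m; "tcp_pos": TCP position; "ee_rot": TCP orientation; "wrist_force": force on the tool from outside, world axes, zero at the start; "moment": the same for the moment, N m; "gripper_width": opening from 0.0 (shut) to 1.0 (fully open).
Only numpy, scipy, OpenCV 4.12 (cv2) and the standard library are available. Lean on these libraries where they do the work, as an engineer would, in place of code of your own. Each camera call takes 0.05 s, during which the arm holds its last target. There are 200 camera calls.

### The job

Push the sample paddle with the yellow grip fully home against the back stop of the small press, then turn the press's T-handle clockwise (seen from above), regrasping it as often as needed, until it comes to its stop and the ram is clamped on the brass die. Then let go, and leave the bottle, the beaker and the blue box where they stand.

Things in the scene. Friction and masses are not known exactly. Their poses are not given: they have to be found in the camera images.
- press: Blue-grey C-frame screw press, fixed to the bench. Origin: on the bench, on the ram's vertical axis; z up, x along the bed from the open front (-x, where the paddle sticks out) to the column (+x). Bed x -190 to +95 mm, 110 mm wide, top at z = 16 mm. Column 70 mm wide, x 55 to 92 mm, to z = 136 mm; arm 56 mm wide, x -30 to 92 mm, z 105 to 135 mm; brass nut on it, 40 mm across, to z = 144 mm.
- press_stop (a point): Middle of the back stop's face on the press bed, at press x = +25 mm, 22 mm above the bench; the paddle's head comes to rest against it. Two aluminium guide rails, 10 mm high, run along press x from -90 to +25 mm, inner faces at press y = +-23.5 mm.
- paddle: Loose sample paddle, about 0.3 kg, flat on the bed. Origin: underside, below the centre of its brass die (32 mm across, top 22 mm up); x points to the back stop. Head 50 x 44 x 8 mm between the rails; a strip 20 mm wide, 8 mm thick runs back to x = -165 mm. It starts 20 to 45 mm short; fully home its origin is at press x = 0. It slides along press x with less than 3 N.
- paddle_grip (a point): Centre of the paddle's upright yellow grip, 30 (along paddle x) x 14 (paddle y) mm, 36 mm high; this point is 150 mm behind the die (paddle x = -150 mm) and 30 mm above the paddle's underside; the grip's top is 14 mm above it.
- ram: Steel screw spindle, 18 mm thick, with a round foot 32 mm across that comes down on the die; it goes down 1 mm for each radian of the T-handle, 7 mm in all. Origin: centre of the foot's underside, z up. It meets the die (paddle home) about 0.45 rad before the T-handle's stop, and from there the pressing force grows to some 100 to 200 N at the stop.
- tee (a joint): Turn of the T-handle in rad, growing clockwise seen from above; 0 to 1.5 at the start, hard stop at 7.0 (fully down). It turns against a steady friction of about 0.2 N m (some 4 N at the ball), up to twice that over the last 0.45 rad, as the ram bites on the die, and stays where it is left.
- tee_hub (a point): Middle of the T-handle's crossbar, on the screw's axis, 195 mm above the bench at joint value 0, 1 mm lower for each rad. Crossbar 11 mm thick, hub 28 mm across and 28 mm high.
- tee_red (a point): Centre of the red ball, 22 mm across, at one end of the crossbar, 55 mm from the axis, level with tee_hub.
- tee_white (a point): Centre of the white ball, 22 mm across, at the other end of the crossbar, 55 mm from the axis.
- bottle_mid (a point): Middle of the bystanding glass bottle with red cap, 66 mm across, 140 mm high, standing on the bench.
- beaker_mid (a point): Middle of the bystanding white beaker, 64 mm across, 75 mm high, standing on the bench.
- cuvette_box_mid (a point): Middle of the bystanding blue cuvette box, 90 x 60 x 40 mm, on the bench.
Things that resemble listed ones, but are neither listed nor needed, are in the scene too. What is shaped like the paddle but brown or green is not meant.

How it is judged (in metres and radians):
On the way:
1. the paddle is home against the back stop, within 4 mm (x of paddle in the frame of press above -0.004 m), for 0.2 s.
At the end, for the whole second after the job is handed in: T-handle within 0.35 rad of its stop (joint above 6.65) and still, the ram pressing on the paddle with more than 1 N, the paddle still home within 4 mm and at rest (value of joint tee above 6.65 rad and velocity of joint tee between -0.05 and 0.05 rad/s and contact force between ram and paddle above 1 N and x of paddle in the frame of press above -0.004 m and linear speed of paddle below 0.02 m/s); the robot touches nothing.
It fails at once if the bottle is moved more than 30 mm or tipped over 0.5 rad (distance of bottle_mid from where it was at the start of the episode above 0.03 m or angle between bottle_mid's own z axis and vertical above 0.5 rad).
It fails at once if the beaker is moved more than 30 mm or tipped over 0.5 rad (distance of beaker_mid from where it was at the start of the episode above 0.03 m or angle between beaker_mid's own z axis and vertical above 0.5 rad).
It fails at once if the cuvette box is moved more than 30 mm or tipped over 0.5 rad (distance of cuvette_box_mid from where it was at the start of the episode above 0.03 m or angle between cuvette_box_mid's own z axis and vertical above 0.5 rad).
It also fails if it takes over 72 s, if anything falls off the work surface, if the arm or the gripper's body presses on something with over 40 N, if the wrist force passes 120 N, or if a joint passes its speed limit or range.

## Working session

There is one attempt and no reset: what is moved stays moved. The work goes in short steps, Python scripts to look and compute and a tool call to move; the robot and the scene stay as the last step left them, time stands still between calls to the robot, and variables do not carry over. Pictures are saved under pics/ and viewed, about 8 in all and at most 12, crops included, and the job is handed in when it is done.

Besides the shell and the picture viewer there is one more tool, called as name(argument=value, ...), one argument or row to a line, values as JSON. arm_command: Moves the arm, as the interface text tells. Its arguments: {"type":"object","properties":{"rows":{"type":"array","items":{"type":"object","properties":{"fingers":{"type":"number"},"travel":{"type":"array","items":{"type":"number"}},"roll":{"type":"number"}}}}},"required":["rows"]}

```bash
mkdir -p pics; cat > h.py <<'E'
import numpy as np, cv2
from station import *
def pt(cal,u,v,d):
    f=240/np.tan(np.radians(cal['fov_y'])/2)
    return np.array(cal['origin'])+np.array(cal['attitude'])@np.array([(u-cal['cx'])/f*d,(v-cal['cy'])/f*d,d])
def px(cal,p):
    f=240/np.tan(np.radians(cal['fov_y'])/2)
    q=np.array(cal['attitude']).T@(np.array(p)-np.array(cal['origin']))
    return q[:2]/q[2]*f+[cal['cx'],cal['cy']]
def snap(n,name):
    im,d=capture(n); cv2.imwrite('pics/'+name+'.png',im[:,:,::-1]); return im,d
E
python3 - <<'E'
from h import *
for c in ['top','scene']:
    im,d=snap(c,c+'0'); print(c,get_calibration(c))
    for l in ['press','paddle','paddle_grip','tee_hub','tee_red','tee_white','bottle_mid','beaker_mid','cuvette_box_mid','press_stop']:
        try: print(l,[(np.round(r['position'],3).tolist(),round(r['p'],2)) for r in search_frame(c,l)][:4])
        except Exception as e: print(l,e)
s=sense(); print(s)
E
```

```text
top {'fov_y': 42.15976081845803, 'cx': 320.667865901484, 'cy': 250.5175895886485, 'origin': array([ 0.34191468, -0.05441614,  1.39799949]), 'attitude': array([[ 0.02357637, -0.98031459,  0.19602924],
       [-0.99969745, -0.02449348, -0.00225516],
       [ 0.0070122 , -0.19591676, -0.98059546]])}
press [([0.501, -0.084, 0.015], 0.6), ([0.502, -0.111, 0.203], 0.52)]
paddle [([0.308, 0.178, 0.011], 0.96), ([0.52, 0.247, 0.006], 0.86), ([0.532, -0.02, 0.028], 0.59)]
paddle_grip [([0.521, 0.249, 0.006], 0.82), ([0.536, -0.02, 0.022], 0.67), ([0.305, 0.175, 0.007], 0.63)]
tee_hub [([0.502, -0.113, 0.202], 0.81)]
tee_red [([0.506, -0.113, 0.201], 0.79)]
tee_white [([0.501, -0.113, 0.202], 0.61), ([0.591, -0.364, 0.093], 0.57)]
bottle_mid [([0.59, -0.364, 0.092], 0.67)]
beaker_mid [([0.821, 0.008, 0.045], 0.6), ([0.5, -0.087, 0.015], 0.47)]
cuvette_box_mid [([0.379, -0.365, 0.039], 0.69), ([0.5, -0.091, 0.014], 0.56)]
press_stop []
scene {'fov_y': 53.73531379006234, 'cx': 325.802218930042, 'cy': 232.37040192350514, 'origin': array([ 1.07349356, -0.36536904,  0.89691159]), 'attitude': array(
[... 806 characters left out ...]
1096e-04,
       -6.84094193e+01, -1.48175445e+01]), 'joint_velocities': array([ 0.00731324,  0.00162728, -0.01638569, -0.01343054,  0.04806437,
       -0.08397961]), 'effort': array([-1.31633413e-03, -3.90478563e+01,  1.87619931e+01,  4.22459811e+00,
        1.54371379e-02, -1.72955879e-05]), 'tcp_pos': array([0.23688428, 0.57835271, 0.2335589 ]), 'ee_rot': array([[ 9.25362536e-01, -3.79083337e-01, -1.84473345e-06],
       [-3.79083337e-01, -9.25362535e-01,  4.31159364e-05],
       [-1.80515803e-05, -3.91985646e-05, -9.99999999e-01]]), 'wrist_force': array([-0.07545082, -0.45642375, -0.07754398]), 'moment': array([-0.02346251,  0.01143055,  0.02333677]), 'gripper_width': 0.9957999104606028}
```

```bash
python3 - <<'E'
import cv2,numpy as np
a=cv2.imread('pics/top0.png');b=cv2.imread('pics/scene0.png')
cv2.imwrite('pics/v1.png',np.vstack([cv2.resize(a,(800,600))]))
cv2.imwrite('pics/v2.png',np.vstack([cv2.resize(b,(800,600))]))
E
```

```text
(no output)
```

View pics/v1.png

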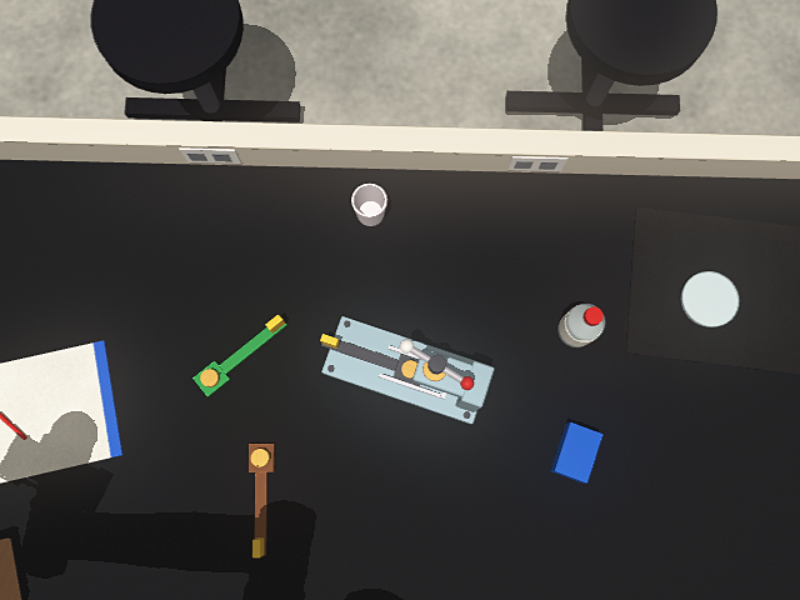

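View pics/v2.png

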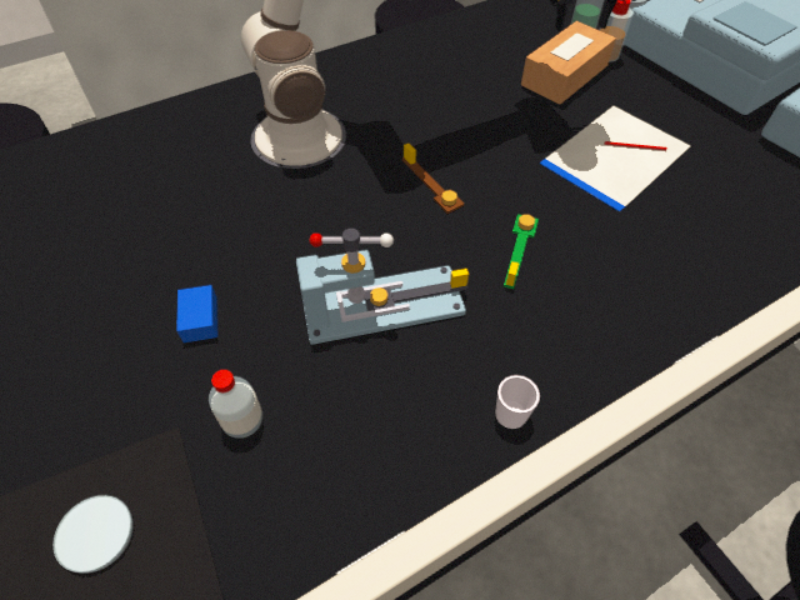

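Top view (800×600): press with the paddle's yellow grip at (329,341), white ball (407,346), hub (438,364), red ball (467,383). The green and brown paddles are decoys. The bottle, box and beaker are well clear. Next I measure the press pose and ball positions.

```bash
cat >> h.py <<'E'
def cloud(c,im=None,d=None):
    if im is None: im,d=capture(c)
    cal=get_calibration(c); f=240/np.tan(np.radians(cal['fov_y'])/2)
    v,u=np.mgrid[:480,:640]
    q=np.stack([(u-cal['cx'])/f*d,(v-cal['cy'])/f*d,d],-1)
    return q@np.array(cal['attitude']).T+np.array(cal['origin'])
def ballfit(c,P,m,r=0.011):
    # visible-surface points -> sphere centre of known radius
    from scipy.optimize import least_squares
    X=P[m]; o=np.array(get_calibration(c)['origin']); x0=X.mean(0); e=(x0-o)/np.linalg.norm(x0-o)
    s=least_squares(lambda k:np.linalg.norm(X-k,axis=1)-r,x0+e*r*.7,loss='soft_l1',f_scale=.001)
    return s.x
def colours(im):
    h=cv2.cvtColor(im,cv2.COLOR_RGB2HSV).astype(int); H,S,V=h[...,0],h[...,1],h[...,2]
    return dict(red=((H<8)|(H>172))&(S>150)&(V>70),white=(S<50)&(V>110),yellow=(H>20)&(H<32)&(S>150)&(V>80))
E
cat > m.py <<'E'
from h import *
for c in ['top','scene']:
    im,d=capture(c); P=cloud(c,im,d); C=colours(im); Z=P[...,2]
    near=(d>0)&(np.hypot(P[...,0]-.506,P[...,1]+.113)<.09)
    R={}
    for k in ['red','white']:
        m=C[k]&near&(Z>.17); n,L,st,_=cv2.connectedComponentsWithStats(m.astype(np.uint8))
        if n<2: print(c,k,'none'); continue
        m=(L==1+st[1:,4].argmax()); m2=cv2.erode(m.astype(np.uint8),np.ones((2,2)))>0
        R[k]=ballfit(c,P,m2); print(c,k,m.sum(),np.round(R[k],4),'median',np.round(np.median(P[m],0),4))
    m=near&(Z>.185)&~C['red']&~C['white']; print(c,'hubtop',np.round(np.median(P[m],0),4))
    if len(R)==2: print('mid',np.round((R['red']+R['white'])/2,4),'len',np.linalg.norm(R['red']-R['white']), 'ang',np.degrees(np.arctan2(*(R['red']-R['white'])[[1,0]])))
    b=(d>0)&(np.abs(Z-.016)<.006)&(np.abs(P[...,0]-.52)<.16)&(np.abs(P[...,1]+.07)<.17)&(im.max(-1)>70)&(im[...,2].astype(int)>im[...,0])
    b=cv2.morphologyEx(b.astype(np.uint8),cv2.MORPH_OPEN,np.ones((3,3)))>0
    r=cv2.minAreaRect((P[b][:,:2]*1000).astype(np.float32)); print('bed',r,b.sum(),np.median(Z[b]))
    m=C['yellow']&(np.hypot(P[...,0]-.54,P[...,1]+.02)<.05)&(Z>.045)
    print('grip top',m.sum(),np.round(np.median(P[m],0),4), cv2.minAreaRect((P[m&(Z>.054)][:,:2]*1000).astype(np.float32)) if (m&(Z>.054)).sum()>3 else '')
    m=C['yellow']|(((cv2.cvtColor(im,cv2.COLOR_RGB2HSV)[...,0]>10)&(im[...,0]>120)))
    m&=(np.abs(Z-.038)<.005)&(np.hypot(P[...,0]-.51,P[...,1]+.09)<.06)
    print('die',m.sum(),cv2.minAreaRect((P[m][:,:2]*1000).astype(np.float32)) if m.sum()>3 else '')
E
python3 m.py
```

```text
top red 84 [ 0.475  -0.1619  0.1943] median [ 0.4742 -0.1619  0.2022]
top white 189 [ 0.522  -0.078   0.2048] median [ 0.5238 -0.0748  0.2001]
top hubtop [ 0.5002 -0.1152  0.2075]
mid [ 0.4985 -0.12    0.1995] len 0.09673649232124112 ang -119.31541177471834
bed ((517.2936401367188, -68.20468139648438), (284.68182373046875, 110.53804779052734), 72.60491943359375) 2796 0.015717821307208446
grip top 0 [nan nan nan] 
die 128 ((500.92620849609375, -81.17755126953125), (113.87937927246094, 39.97377395629883), 37.673583984375)
scene red 93 [ 0.476  -0.1622  0.1937] median [ 0.4823 -0.1632  0.2   ]
scene white 154 [ 0.5303 -0.0722  0.1949] median [ 0.5316 -0.0741  0.1991]
scene hubtop [ 0.511  -0.1163  0.2037]
mid [ 0.5031 -0.1172  0.1943] len 0.10514304257619002 ang -121.12362474878229
bed ((519.5111083984375, -68.356689453125), (284.0205383300781, 112.53687286376953), 72.32039642333984) 2669 0.01475919312152274
grip top 0 [nan nan nan] 
die 133 ((517.3445434570312, -75.57112884521484), (29.617237091064453, 31.878475189208984), 82.64745330810547)
  return _methods._mean(a, axis=axis, dtype=dtype,
  ret = um.true_divide(
```

```bash
cat > g.py <<'E'
from h import *
o=np.array([.504,-.1142]); a=np.radians(-107.5); e=np.array([np.cos(a),np.sin(a)]); n=np.array([-e[1],e[0]])
def grip(c):
    im,d=capture(c); P=cloud(c,im,d); m=colours(im)['yellow']&(np.hypot(P[...,0]-.555,P[...,1]-.05)<.06)&(P[...,2]>.03)
    X=P[m]; t=X[X[:,2]>.054]; q=(t[:,:2]-o)@np.c_[e,n]*1000
    print(c,len(X),len(t),'world',np.round(np.median(t,0),4),'press xy',np.round(q.min(0)),np.round(q.max(0)),np.round(np.median(q,0),1))
if __name__=='__main__':
    grip('top');grip('scene')
    s=sense(); R=s['ee_rot']
    for b in (.06,.225): 
        tgt=np.r_[o-e*(.19+.055),b]; print('target',tgt,'travel cm',np.round(R.T@(tgt-s['tcp_pos'])*100,2))
E
python3 g.py
```

```text
top 103 83 world [0.5601 0.067  0.0597] press xy [-205.   -8.] [-175.    6.] [-189.7   -1.1]
scene 157 79 world [0.5632 0.0654 0.0587] press xy [-205.   -5.] [-174.   10.] [-188.9    2.5]
target [0.57767292 0.11946065 0.06      ] travel cm [48.93 29.54 17.36]
target [0.57767292 0.11946065 0.225     ] travel cm [48.93 29.54  0.86]
```

arm_command(
  rows=[
    {"fingers": 0, "travel": [48.9, 29.5, 0], "roll": -4.8},
    {"fingers": 0, "travel": [48.9, 29.5, 0], "roll": -4.8},
    {"fingers": 0, "travel": [48.9, 29.5, 0], "roll": -4.8},
    {"fingers": 0, "travel": [48.9, 29.5, 0], "roll": -4.8},
    {"fingers": 0, "travel": [48.9, 29.5, 0], "roll": -4.8},
    {"fingers": 0, "travel": [48.9, 29.5, 0], "roll": -4.8},
    {"fingers": 0, "travel": [48.9, 29.5, 0], "roll": -4.8},
    {"fingers": 0, "travel": [48.9, 29.5, 0], "roll": -4.8},
    {"fingers": 0, "travel": [48.9, 29.5, 0], "roll": -4.8},
    {"fingers": 0, "travel": [48.9, 29.5, 0], "roll": -4.8},
  ],
)

```text
time_s: 2.3
tcp_pos: [0.5361, 0.1753, 0.2339]
ee_rot: [[0.954, -0.3, 0.001], [-0.3, -0.954, 0.0], [0.001, -0.001, -1.0]]
wrist_force: [0.6, 1.9, 0.1]
gripper_width: 0.172
```

arm_command(
  rows=[
    {"fingers": 0, "travel": [5.6, 4.1, 3], "roll": 0},
    {"fingers": 0, "travel": [5.6, 4.1, 6], "roll": 0},
    {"fingers": 0, "travel": [5.6, 4.1, 10], "roll": 0},
    {"fingers": 0, "travel": [5.6, 4.1, 14], "roll": 0},
    {"fingers": 0, "travel": [5.6, 4.1, 18], "roll": 0},
    {"fingers": 0, "travel": [5.6, 4.1, 19.2], "roll": 0},
    {"fingers": 0, "travel": [5.6, 4.1, 19.2], "roll": 0},
  ],
)

```text
time_s: 3.0
tcp_pos: [0.5755, 0.1206, 0.04]
ee_rot: [[0.954, -0.3, -0.003], [-0.3, -0.954, -0.002], [-0.003, 0.003, -1.0]]
wrist_force: [-0.7, -0.1, 0.3]
gripper_width: 0.008
```

```bash
python3 - <<'E'
from h import *
s=sense(); print(s['joints'],s['tcp_pos'],s['wrist_force'])
im,d=snap('top','p3a'); im2,d=snap('scene','p3b')
cv2.imwrite('pics/v3.png',np.hstack([cv2.resize(im[200:380,200:440],(400,300)),cv2.resize(im2[150:330,200:440],(400,300))])[:,:,::-1])
E
```

```text
[ 2.76155228e+01  3.02344039e+01 -1.77121208e+01  1.26866617e-02
 -4.22837441e+01  4.49040633e+01] [0.57545382 0.12064357 0.04002728] [-0.74492898 -0.09312255  0.28093774]
```

View pics/v3.png

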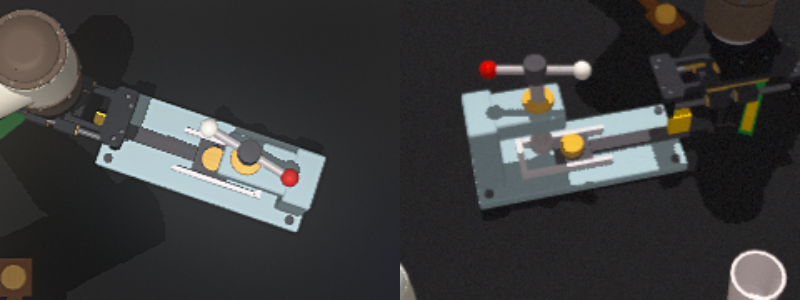

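The gripper is closed and just behind the yellow grip, lined up with it. Now I push.

arm_command(
  rows=[
    {"fingers": 0, "travel": [0.2, 1, 0], "roll": 0},
    {"fingers": 0, "travel": [0.2, 2, 0], "roll": 0},
    {"fingers": 0, "travel": [0.2, 2.5, 0], "roll": 0},
    {"fingers": 0, "travel": [0.2, 3, 0], "roll": 0},
    {"fingers": 0, "travel": [0.2, 3.5, 0], "roll": 0},
    {"fingers": 0, "travel": [0.2, 4, 0], "roll": 0},
    {"fingers": 0, "travel": [0.2, 4.5, 0], "roll": 0},
    {"fingers": 0, "travel": [0.2, 5.0, 0], "roll": 0},
    {"fingers": 0, "travel": [0.2, 5.4, 0], "roll": 0},
    {"fingers": 0, "travel": [0.2, 5.7, 0], "roll": 0},
  ],
)

```text
time_s: 4.1
tcp_pos: [0.5619, 0.0664, 0.0422]
ee_rot: [[0.954, -0.3, 0.002], [-0.3, -0.954, 0.001], [0.002, -0.001, -1.0]]
wrist_force: [1.5, 4.1, 5.3]
gripper_width: 0.005
```

arm_command(
  rows=[
    {"fingers": 0, "travel": [0, 0.15, 0], "roll": 0},
    {"fingers": 0, "travel": [0, 0.3, 0], "roll": 0},
    {"fingers": 0, "travel": [0, 0.4, 0], "roll": 0},
  ],
)

```text
time_s: 4.4
tcp_pos: [0.5608, 0.0627, 0.0422]
ee_rot: [[0.954, -0.3, 0.002], [-0.3, -0.954, 0.001], [0.002, -0.001, -1.0]]
wrist_force: [2.1, 5.4, 5.2]
gripper_width: 0.005
```

```bash
python3 - <<'E'
from g import *
grip('top');grip('scene'); s=sense(); p=s['tcp_pos'][:2]-o; print('tcp press',p@e,p@n,s['wrist_force'][:2]@e)
E
```

```text
top 35 31 world [0.5484 0.0294 0.0599] press xy [-157.   -7.] [-145.    5.] [-150.4   -1.4]
scene 152 64 world [0.5555 0.0333 0.0582] press xy [-174.   -7.] [-144.   40.] [-155.4    5.5]
tcp press -0.18568948697216384 0.000927521672325134 -4.775861108295289
```

arm_command(
  rows=[
    {"fingers": 0, "travel": [0, 0.2, 0], "roll": 0},
    {"fingers": 0, "travel": [0, 0.4, 0], "roll": 0},
    {"fingers": 0, "travel": [0, 0.55, 0], "roll": 0},
    {"fingers": 0, "travel": [0, 0.7, 0], "roll": 0},
  ],
)

```text
time_s: 4.9
tcp_pos: [0.5587, 0.0561, 0.0422]
ee_rot: [[0.954, -0.3, 0.002], [-0.3, -0.954, 0.001], [0.002, -0.001, -1.0]]
wrist_force: [1.3, 5.0, 5.1]
gripper_width: 0.003
```

arm_command(
  rows=[
    {"fingers": 0, "travel": [0, 0.1, 0], "roll": 0},
    {"fingers": 0, "travel": [0, 0.2, 0], "roll": 0},
    {"fingers": 0, "travel": [0, 0.2, 0], "roll": 0},
  ],
)

```text
time_s: 5.2
tcp_pos: [0.558, 0.0541, 0.0422]
ee_rot: [[0.954, -0.3, 0.002], [-0.3, -0.954, 0.001], [0.002, -0.001, -1.0]]
wrist_force: [1.3, 4.0, 6.3]
gripper_width: 0.004
```

```bash
python3 - <<'E'
from g import *
grip('top');grip('scene'); s=sense(); p=s['tcp_pos'][:2]-o; print('tcp press',p@e,p@n,s['wrist_force'],s['wrist_force'][:2]@e)
E
```

```text
top 35 31 world [0.5463 0.0206 0.0601] press xy [-148.   -6.] [-136.    5.] [-141.2   -0.3]
scene 150 61 world [0.553  0.0254 0.0584] press xy [-172.   -5.] [-134.   39.] [-147.8    5.6]
tcp press -0.17675775603943436 0.000943805113692551 [1.01184054 4.62660655 5.0866639 ] -4.716739407519788
```

arm_command(
  rows=[
    {"fingers": 0, "travel": [0, 0.1, 0], "roll": 0},
    {"fingers": 0, "travel": [0, 0.15, 0], "roll": 0},
    {"fingers": 0, "travel": [0, 0.15, 0], "roll": 0},
  ],
)

```text
time_s: 5.6
tcp_pos: [0.558, 0.0535, 0.0423]
ee_rot: [[0.954, -0.3, 0.003], [-0.3, -0.954, 0.002], [0.003, -0.003, -1.0]]
wrist_force: [1.0, 7.1, 5.4]
gripper_width: 0.007
```

arm_command(
  rows=[
    {"fingers": 0, "travel": [0, 0.1, 0], "roll": 0},
    {"fingers": 0, "travel": [0, 0.15, 0], "roll": 0},
    {"fingers": 0, "travel": [0, 0.15, 0], "roll": 0},
  ],
)

```text
time_s: 5.9
tcp_pos: [0.5581, 0.0533, 0.0423]
ee_rot: [[0.954, -0.3, 0.005], [-0.3, -0.954, 0.003], [0.004, -0.005, -1.0]]
wrist_force: [0.5, 11.8, 4.3]
gripper_width: 0.004
```

Advance stopped and the force rose to 12 N, so the paddle is home. I back off and rise, rolling on the way.

arm_command(
  rows=[
    {"fingers": 0, "travel": [0, -2, 0], "roll": 0},
    {"fingers": 0, "travel": [0, -4, 0], "roll": 0},
    {"fingers": 60, "travel": [0, -4, -4], "roll": -8},
    {"fingers": 60, "travel": [0, -4, -9], "roll": -16},
    {"fingers": 60, "travel": [0, -4, -14], "roll": -24},
    {"fingers": 60, "travel": [0, -4, -19], "roll": -32},
    {"fingers": 60, "travel": [0, -3, -22.8], "roll": -40},
    {"fingers": 60, "travel": [0, 0, -22.8], "roll": -48},
    {"fingers": 60, "travel": [0, 4, -22.8], "roll": -56},
    {"fingers": 60, "travel": [0, 7, -22.8], "roll": -64},
  ],
)

```text
time_s: 6.9
tcp_pos: [0.5338, -0.0168, 0.2688]
ee_rot: [[0.684, 0.73, -0.004], [0.73, -0.684, -0.001], [-0.003, -0.002, -1.0]]
wrist_force: [0.3, 0.6, 1.0]
gripper_width: 0.578
```

```bash
python3 m.py 2>/dev/null; cat > t.py <<'E'
from h import *
def go(xyz,yaw):
    s=sense(); R=s['ee_rot']; cur=np.degrees(np.arctan2(R[1,0],R[0,0]))
    print('J',np.round(s['joints'],1),'tcp',np.round(s['tcp_pos'],4),'yaw',round(cur,2),'F',np.round(s['wrist_force'],1),'t',s['time_s'],'w',s['gripper_width'])
    print('travel',np.round(R.T@(np.array(xyz)-s['tcp_pos'])*100,2),'roll',round((cur-yaw+180)%360-180,2))
E
python3 - <<'E'
from g import *
from t import go
grip('scene'); go([.5305,-.070,.25],59.5)
E
```

```text
top red 85 [ 0.4754 -0.1608  0.1948] median [ 0.4742 -0.1619  0.2023]
top white 356 [ 0.5032 -0.0403  0.567 ] median [ 0.5004 -0.0411  0.5743]
top hubtop [ 0.5296 -0.0502  0.5243]
mid [ 0.4893 -0.1006  0.3809] len 0.3922075738242369 ang -103.00092708639387
bed ((507.8580017089844, -98.87874603271484), (221.61212158203125, 110.68539428710938), 72.46599578857422) 1555 0.015727503399858067
grip top 0 [nan nan nan] 
die 1 
scene red 91 [ 0.4759 -0.1617  0.194 ] median [ 0.4819 -0.1634  0.2008]
scene white 972 [ 0.5519 -0.0538  0.5557] median [ 0.5537 -0.0565  0.5554]
scene hubtop [ 0.5484 -0.0576  0.4063]
mid [ 0.5139 -0.1078  0.3749] len 0.38501000997469126 ang -125.19446131099419
bed ((519.1746215820312, -68.69874572753906), (284.2973327636719, 113.67057800292969), 72.48074340820312) 2529 0.014755936954395144
grip top 62 [0.5508 0.0196 0.0571] ((540.1663818359375, 2.725605010986328), (58.897483825683594, 48.761043548583984), 53.709957122802734)
die 30 ((514.6461791992188, -117.75629425048828), (26.76293182373047, 11.117265701293945), 69.8631591796875)
scene 157 76 world [0.552  0.0274 0.0585] press xy [-165.   -6.] [-135.   10.] [-150.3    3. ]
J [ 15.6  11.9  -8.8   0.  -69.5 120.7] tcp [ 0.5343 -0.0168  0.2688] yaw 46.34 F [-0.3  0.2 -0.6] t 7.05 w 0.5939069806515891
travel [-4.11  3.4   1.89] roll -13.16
```

Grip centre now reads press x −150 mm, so the paddle is home. Next is the white ball at about (0.5316, −0.0669), with the axis at (0.5037, −0.1143).

arm_command(
  rows=[
    {"fingers": 60, "travel": [-2, 1.6, 0], "roll": -8},
    {"fingers": 60, "travel": [-3.8, 3.25, 0], "roll": -16},
    {"fingers": 60, "travel": [-3.8, 3.25, 0], "roll": -24},
    {"fingers": 60, "travel": [-3.8, 3.25, 1], "roll": -28},
    {"fingers": 60, "travel": [-3.8, 3.25, 3], "roll": -28},
    {"fingers": 60, "travel": [-3.8, 3.25, 5], "roll": -28},
    {"fingers": 60, "travel": [-3.8, 3.25, 7], "roll": -28},
    {"fingers": 45, "travel": [-3.8, 3.25, 8.5], "roll": -28},
    {"fingers": 36, "travel": [-3.8, 3.25, 8.5], "roll": -28},
    {"fingers": 36, "travel": [-3.8, 3.25, 8.5], "roll": -28},
  ],
)

```text
time_s: 8.05
tcp_pos: [0.5331, -0.0651, 0.1843]
ee_rot: [[0.266, 0.964, -0.001], [0.964, -0.266, -0.001], [-0.001, -0.001, -1.0]]
wrist_force: [0.8, 0.1, 0.1]
gripper_width: 0.419
```

```bash
cat > arc.py <<'E'
# rows for an arc: argv = start angle of tool on circle (cmd), step per row deg, rows, roll per row, [radius mm]
import sys; from h import *
O=np.array([.5037,-.1143])
def st():
    s=sense(); R=s['ee_rot']; p=s['tcp_pos'][:2]-O
    print('J',np.round(s['joints'],1),'z',round(s['tcp_pos'][2],4),'yaw',round(np.degrees(np.arctan2(R[1,0],R[0,0])),1),'F',np.round(s['wrist_force'],1),'t',s['time_s'],'w',round(s['gripper_width'],3),
     'ang',round(np.degrees(np.arctan2(p[1],p[0])),1),'r',round(np.hypot(*p)*1000,1)); return s,R
def arc(step,rows,roll,r=.055):
    s,R=st(); p=s['tcp_pos'][:2]-O; a0=np.degrees(np.arctan2(p[1],p[0]))
    for i in range(1,rows+1):
        a=np.radians(a0-step*i); t=np.r_[O+r*np.array([np.cos(a),np.sin(a)]),s['tcp_pos'][2]]
        print('{"fingers": 36, "travel": %s, "roll": %.1f},'%(np.round(R.T@(t-s['tcp_pos'])*100,1).tolist(),roll*i))
if __name__=='__main__': arc(*map(float,sys.argv[1:2]),int(sys.argv[2]),float(sys.argv[3]))
E
python3 arc.py 6 10 5.5; python3 - <<'E'
from h import *
im,d=snap('top','p4a'); im2,d=snap('scene','p4b')
cv2.imwrite('pics/v4.png',np.hstack([cv2.resize(im[200:380,240:480],(400,300)),cv2.resize(im2[130:310,180:420],(400,300))])[:,:,::-1])
E
```

```text
J [ 10.4  16.  -16.1   0.  -58.  154.2] z 0.1843 yaw 74.6 F [0.8 0.1 0.1] t 8.05 w 0.419 ang 59.2 r 57.3
{"fingers": 36, "travel": [-0.4, 0.5, -0.0], "roll": 5.5},
{"fingers": 36, "travel": [-0.6, 1.0, -0.0], "roll": 11.0},
{"fingers": 36, "travel": [-0.9, 1.5, -0.0], "roll": 16.5},
{"fingers": 36, "travel": [-1.3, 2.0, -0.0], "roll": 22.0},
{"fingers": 36, "travel": [-1.7, 2.4, -0.0], "roll": 27.5},
{"fingers": 36, "travel": [-2.1, 2.8, -0.0], "roll": 33.0},
{"fingers": 36, "travel": [-2.6, 3.1, -0.0], "roll": 38.5},
{"fingers": 36, "travel": [-3.1, 3.4, -0.0], "roll": 44.0},
{"fingers": 36, "travel": [-3.6, 3.6, -0.0], "roll": 49.5},
{"fingers": 36, "travel": [-4.1, 3.8, 0.0], "roll": 55.0},
```

View pics/v4.png

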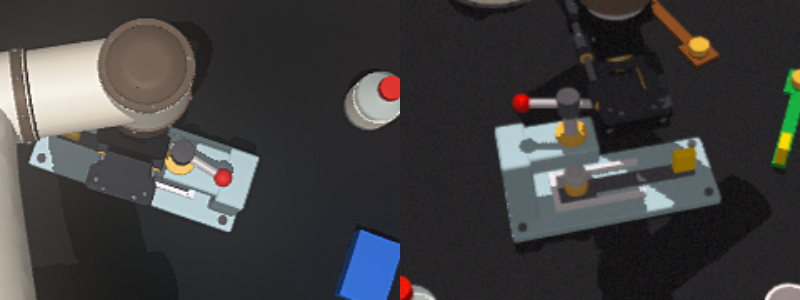

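The gripper straddles the white ball, the red ball is free, and the die is under the ram. First arc.

arm_command(
  rows=[
    {"fingers": 36, "travel": [-0.4, 0.5, 0], "roll": 5.5},
    {"fingers": 36, "travel": [-0.6, 1.0, 0], "roll": 11},
    {"fingers": 36, "travel": [-0.9, 1.5, 0], "roll": 16.5},
    {"fingers": 36, "travel": [-1.3, 2.0, 0], "roll": 22},
    {"fingers": 36, "travel": [-1.7, 2.4, 0], "roll": 27.5},
    {"fingers": 36, "travel": [-2.1, 2.8, 0], "roll": 33},
    {"fingers": 36, "travel": [-2.6, 3.1, 0], "roll": 38.5},
    {"fingers": 36, "travel": [-3.1, 3.4, 0], "roll": 44},
    {"fingers": 36, "travel": [-3.6, 3.6, 0], "roll": 49.5},
    {"fingers": 36, "travel": [-4.1, 3.8, 0], "roll": 55},
  ],
)

```text
time_s: 9.15
tcp_pos: [0.5586, -0.1142, 0.1848]
ee_rot: [[0.944, 0.33, 0.001], [0.33, -0.944, 0.002], [0.002, -0.002, -1.0]]
wrist_force: [-0.2, 5.0, -2.1]
gripper_width: 0.355
```

```bash
cat >> h.py <<'E'
def bar(O=np.array([.5037,-.1143])):
    for c in ['top','scene']:
        im,d=capture(c); P=cloud(c,im,d); C=colours(im); near=(d>0)&(np.hypot(P[...,0]-O[0],P[...,1]-O[1])<.085)&(P[...,2]>.17)&(P[...,2]<.215)
        for k in ['red','white']:
            m=C[k]&near
            if m.sum()>25:
                b=ballfit(c,P,m); print(c,k,m.sum(),np.round(b,4),'ang',round(np.degrees(np.arctan2(*(b[:2]-O)[::-1])),1))
E
python3 arc.py 7 10 6.4; python3 -c "
from h import *
bar()"
```

```text
J [ 4.700e+00  1.900e+01 -1.150e+01 -1.000e-01 -5.940e+01  1.047e+02] z 0.1848 yaw 19.3 F [-0.2  5.  -2.1] t 9.15 w 0.355 ang 0.1 r 54.9
{"fingers": 36, "travel": [-0.3, 0.6, -0.0], "roll": 6.4},
{"fingers": 36, "travel": [-0.6, 1.2, -0.0], "roll": 12.8},
{"fingers": 36, "travel": [-1.0, 1.7, -0.0], "roll": 19.2},
{"fingers": 36, "travel": [-1.5, 2.2, -0.0], "roll": 25.6},
{"fingers": 36, "travel": [-2.0, 2.7, -0.0], "roll": 32.0},
{"fingers": 36, "travel": [-2.5, 3.0, -0.0], "roll": 38.4},
{"fingers": 36, "travel": [-3.1, 3.3, -0.0], "roll": 44.8},
{"fingers": 36, "travel": [-3.8, 3.5, -0.0], "roll": 51.2},
{"fingers": 36, "travel": [-4.4, 3.6, -0.0], "roll": 57.6},
{"fingers": 36, "travel": [-5.1, 3.7, -0.0], "roll": 64.0},
top red 84 [ 0.4479 -0.1188  0.1939] ang -175.4
top white 118 [ 0.4788 -0.119   0.1911] ang -169.3
scene red 75 [ 0.4492 -0.1179  0.1925] ang -176.3
scene white 37 [ 0.5564 -0.1103  0.1946] ang 4.3
```

Works: the bar follows at 5 N, lagging 4°. Continuing.

arm_command(
  rows=[
    {"fingers": 36, "travel": [-0.3, 0.6, 0], "roll": 6.4},
    {"fingers": 36, "travel": [-0.6, 1.2, 0], "roll": 12.8},
    {"fingers": 36, "travel": [-1.0, 1.7, 0], "roll": 19.2},
    {"fingers": 36, "travel": [-1.5, 2.2, 0], "roll": 25.6},
    {"fingers": 36, "travel": [-2.0, 2.7, 0], "roll": 32},
    {"fingers": 36, "travel": [-2.5, 3.0, 0], "roll": 38.4},
    {"fingers": 36, "travel": [-3.1, 3.3, 0], "roll": 44.8},
    {"fingers": 36, "travel": [-3.8, 3.5, 0], "roll": 51.2},
    {"fingers": 36, "travel": [-4.4, 3.6, 0], "roll": 57.6},
    {"fingers": 36, "travel": [-5.1, 3.7, 0], "roll": 64},
  ],
)

```text
time_s: 10.25
tcp_pos: [0.5235, -0.1665, 0.1848]
ee_rot: [[0.712, -0.702, 0.003], [-0.702, -0.712, 0.001], [0.001, -0.003, -1.0]]
wrist_force: [1.8, 4.4, -4.0]
gripper_width: 0.359
```

```bash
python3 arc.py 7 10 6.4; python3 -c "
from h import *
bar()"
```

```text
J [ -0.8  17.  -14.5  -0.1 -58.4  46.2] z 0.1848 yaw -44.6 F [ 1.8  4.4 -4. ] t 10.25 w 0.359 ang -69.2 r 55.8
{"fingers": 36, "travel": [-0.4, 0.6, -0.0], "roll": 6.4},
{"fingers": 36, "travel": [-0.8, 1.1, -0.0], "roll": 12.8},
{"fingers": 36, "travel": [-1.2, 1.6, -0.0], "roll": 19.2},
{"fingers": 36, "travel": [-1.7, 2.0, -0.0], "roll": 25.6},
{"fingers": 36, "travel": [-2.3, 2.4, -0.0], "roll": 32.0},
{"fingers": 36, "travel": [-2.9, 2.7, -0.0], "roll": 38.4},
{"fingers": 36, "travel": [-3.5, 3.0, -0.0], "roll": 44.8},
{"fingers": 36, "travel": [-4.2, 3.1, -0.0], "roll": 51.2},
{"fingers": 36, "travel": [-4.8, 3.2, -0.0], "roll": 57.6},
{"fingers": 36, "travel": [-5.5, 3.2, -0.0], "roll": 64.0},
top white 119 [ 0.4988 -0.1058  0.1973] ang 119.8
scene white 87 [ 0.5267 -0.1658  0.1906] ang -66.0
```

arm_command(
  rows=[
    {"fingers": 36, "travel": [-0.4, 0.6, 0], "roll": 7.5},
    {"fingers": 36, "travel": [-0.8, 1.1, 0], "roll": 15},
    {"fingers": 36, "travel": [-1.2, 1.6, 0], "roll": 22.5},
    {"fingers": 36, "travel": [-1.7, 2.0, 0], "roll": 30},
    {"fingers": 36, "travel": [-2.3, 2.4, 0], "roll": 37.5},
    {"fingers": 36, "travel": [-2.9, 2.7, 0], "roll": 45},
    {"fingers": 36, "travel": [-3.5, 3.0, 0], "roll": 52.5},
    {"fingers": 36, "travel": [-4.2, 3.1, 0], "roll": 60},
    {"fingers": 36, "travel": [-4.8, 3.2, 0], "roll": 67.5},
    {"fingers": 36, "travel": [-5.5, 3.2, 0], "roll": 75},
  ],
)

```text
time_s: 11.35
tcp_pos: [0.4631, -0.152, 0.1857]
ee_rot: [[-0.493, -0.87, 0.005], [-0.87, 0.493, -0.002], [-0.001, -0.005, -1.0]]
wrist_force: [3.9, -1.3, -2.8]
gripper_width: 0.363
```

```bash
python3 arc.py 7 10 7.2; python3 -c "
from h import *
bar()"
```

```text
J [  1.   11.  -22.7   0.1 -56.  -30.6] z 0.1857 yaw -119.5 F [ 3.9 -1.3 -2.8] t 11.35 w 0.363 ang -137.1 r 55.4
{"fingers": 36, "travel": [-0.3, 0.6, -0.0], "roll": 7.2},
{"fingers": 36, "travel": [-0.6, 1.2, -0.0], "roll": 14.4},
{"fingers": 36, "travel": [-1.0, 1.8, -0.0], "roll": 21.6},
{"fingers": 36, "travel": [-1.4, 2.3, -0.0], "roll": 28.8},
{"fingers": 36, "travel": [-1.9, 2.7, -0.0], "roll": 36.0},
{"fingers": 36, "travel": [-2.5, 3.1, -0.0], "roll": 43.2},
{"fingers": 36, "travel": [-3.1, 3.4, -0.0], "roll": 50.4},
{"fingers": 36, "travel": [-3.7, 3.6, -0.0], "roll": 57.6},
{"fingers": 36, "travel": [-4.4, 3.8, -0.0], "roll": 64.8},
{"fingers": 36, "travel": [-5.1, 3.8, -0.0], "roll": 72.0},
scene red 92 [ 0.5412 -0.0733  0.1904] ang 47.5
scene white 56 [ 0.5176 -0.0934  0.1909] ang 56.3
```

arm_command(
  rows=[
    {"fingers": 36, "travel": [-0.3, 0.6, 0], "roll": 7.2},
    {"fingers": 36, "travel": [-0.6, 1.2, 0], "roll": 14.4},
    {"fingers": 36, "travel": [-1.0, 1.8, 0], "roll": 21.6},
    {"fingers": 36, "travel": [-1.4, 2.3, 0.1], "roll": 28.8},
    {"fingers": 36, "travel": [-1.9, 2.7, 0.1], "roll": 36},
    {"fingers": 36, "travel": [-2.5, 3.1, 0.2], "roll": 43.2},
    {"fingers": 36, "travel": [-3.1, 3.4, 0.2], "roll": 50.4},
    {"fingers": 36, "travel": [-3.7, 3.6, 0.2], "roll": 57.6},
    {"fingers": 36, "travel": [-4.4, 3.8, 0.2], "roll": 64.8},
    {"fingers": 36, "travel": [-5.1, 3.8, 0.2], "roll": 72},
  ],
)

```text
time_s: 12.45
tcp_pos: [0.4537, -0.0895, 0.1839]
ee_rot: [[-0.98, 0.197, 0.001], [0.197, 0.98, -0.003], [-0.002, -0.002, -1.0]]
wrist_force: [-0.5, -4.2, 0.5]
gripper_width: 0.362
```

```bash
python3 arc.py 6 10 5; python3 -c "
from h import *
bar()"
```

```text
J [   9.2    8.8  -25.9    0.2  -55.3 -110.7] z 0.1839 yaw 168.6 F [-0.5 -4.2  0.5] t 12.45 w 0.362 ang 153.7 r 55.8
{"fingers": 36, "travel": [-0.3, 0.5, -0.0], "roll": 5.0},
{"fingers": 36, "travel": [-0.5, 1.1, -0.0], "roll": 10.0},
{"fingers": 36, "travel": [-0.8, 1.6, -0.0], "roll": 15.0},
{"fingers": 36, "travel": [-1.1, 2.0, -0.0], "roll": 20.0},
{"fingers": 36, "travel": [-1.5, 2.4, -0.0], "roll": 25.0},
{"fingers": 36, "travel": [-1.9, 2.8, -0.0], "roll": 30.0},
{"fingers": 36, "travel": [-2.4, 3.2, -0.0], "roll": 35.0},
{"fingers": 36, "travel": [-2.9, 3.5, -0.0], "roll": 40.0},
{"fingers": 36, "travel": [-3.4, 3.7, -0.0], "roll": 45.0},
{"fingers": 36, "travel": [-4.0, 3.9, -0.0], "roll": 50.0},
top red 82 [ 0.555  -0.1333  0.1902] ang -20.3
scene red 93 [ 0.5557 -0.134   0.1891] ang -20.8
scene white 72 [ 0.4538 -0.0945  0.1891] ang 158.3
```

arm_command(
  rows=[
    {"fingers": 36, "travel": [-0.3, 0.5, 0], "roll": 5},
    {"fingers": 36, "travel": [-0.5, 1.1, 0], "roll": 10},
    {"fingers": 36, "travel": [-0.8, 1.6, 0], "roll": 15},
    {"fingers": 36, "travel": [-1.1, 2.0, 0], "roll": 20},
    {"fingers": 36, "travel": [-1.5, 2.4, 0], "roll": 25},
    {"fingers": 36, "travel": [-1.9, 2.8, 0], "roll": 30},
    {"fingers": 36, "travel": [-2.4, 3.2, 0], "roll": 35},
    {"fingers": 36, "travel": [-2.9, 3.5, 0], "roll": 40},
  ],
)

```text
time_s: 13.35
tcp_pos: [0.4854, -0.0607, 0.1818]
ee_rot: [[-0.625, 0.781, -0.008], [0.781, 0.625, -0.001], [0.004, -0.007, -1.0]]
wrist_force: [-5.2, -0.1, 1.6]
gripper_width: 0.36
```

```bash
python3 arc.py 3 10 2; python3 -c "
from h import *
bar()"
```

```text
J [ 1.190e+01  1.180e+01 -2.230e+01 -1.000e-01 -5.640e+01 -1.532e+02] z 0.1818 yaw 128.6 F [-5.2 -0.1  1.6] t 13.35 w 0.36 ang 108.8 r 56.6
{"fingers": 36, "travel": [-0.3, 0.2, -0.0], "roll": 2.0},
{"fingers": 36, "travel": [-0.4, 0.5, -0.0], "roll": 4.0},
{"fingers": 36, "travel": [-0.5, 0.7, -0.0], "roll": 6.0},
{"fingers": 36, "travel": [-0.7, 1.0, -0.0], "roll": 8.0},
{"fingers": 36, "travel": [-0.8, 1.2, -0.0], "roll": 10.0},
{"fingers": 36, "travel": [-1.0, 1.5, -0.0], "roll": 12.0},
{"fingers": 36, "travel": [-1.2, 1.7, -0.0], "roll": 14.0},
{"fingers": 36, "travel": [-1.4, 1.9, -0.0], "roll": 16.0},
{"fingers": 36, "travel": [-1.6, 2.1, -0.0], "roll": 18.0},
{"fingers": 36, "travel": [-1.8, 2.3, -0.0], "roll": 20.0},
top red 90 [ 0.5254 -0.164   0.1893] ang -66.4
top white 70 [ 0.5141 -0.1444  0.1854] ang -70.9
scene red 89 [ 0.5258 -0.1646  0.1881] ang -66.3
scene white 140 [ 0.4942 -0.0806  0.1942] ang 105.8
```

Turned 306° so far and J6 is near its range. I regrasp: open, rise, roll back 180°, come down on the white ball again.

arm_command(
  rows=[
    {"fingers": 60, "travel": [0, 0, 0], "roll": 0},
    {"fingers": 60, "travel": [0, 0, 0], "roll": 0},
    {"fingers": 60, "travel": [0, 0, -3], "roll": 0},
    {"fingers": 60, "travel": [0, 0, -6], "roll": 0},
    {"fingers": 60, "travel": [0, 0, -6.5], "roll": -8.5},
    {"fingers": 60, "travel": [0, 0, -6.5], "roll": -17},
    {"fingers": 60, "travel": [0, 0, -6.5], "roll": -25.5},
    {"fingers": 60, "travel": [0, 0, -6.5], "roll": -34},
    {"fingers": 60, "travel": [0, 0, -6.5], "roll": -42.5},
    {"fingers": 60, "travel": [0, 0, -6.5], "roll": -51},
  ],
)

```text
time_s: 14.45
tcp_pos: [0.4892, -0.06, 0.2482]
ee_rot: [[-1.0, -0.001, 0.003], [-0.001, 1.0, 0.0], [-0.003, 0.0, -1.0]]
wrist_force: [-0.3, 0.7, -0.1]
gripper_width: 0.6
```

arm_command(
  rows=[
    {"fingers": 60, "travel": [0, 0, 0], "roll": -8.5},
    {"fingers": 60, "travel": [0, 0, 0], "roll": -17},
    {"fingers": 60, "travel": [0, 0, 0], "roll": -25.5},
    {"fingers": 60, "travel": [0, 0, 0], "roll": -34},
    {"fingers": 60, "travel": [0, 0, 0], "roll": -42.5},
    {"fingers": 60, "travel": [0, 0, 0], "roll": -51},
    {"fingers": 60, "travel": [0, 0, 0], "roll": -59.5},
    {"fingers": 60, "travel": [0, 0, 0], "roll": -68},
    {"fingers": 60, "travel": [0, 0, 0], "roll": -76.5},
    {"fingers": 60, "travel": [0, 0, 0], "roll": -85},
  ],
)

```text
time_s: 15.45
tcp_pos: [0.4891, -0.06, 0.2482]
ee_rot: [[-0.087, -0.996, 0.003], [-0.996, 0.087, 0.0], [-0.0, -0.003, -1.0]]
wrist_force: [0.1, 0.1, -0.8]
gripper_width: 0.597
```

arm_command(
  rows=[
    {"fingers": 60, "travel": [0, 0, 0], "roll": -8.5},
    {"fingers": 60, "travel": [0, 0, 0], "roll": -17},
    {"fingers": 60, "travel": [0, 0, 0], "roll": -25.5},
    {"fingers": 60, "travel": [0, 0, 0], "roll": -34},
    {"fingers": 60, "travel": [0, 0, 0], "roll": -42},
    {"fingers": 60, "travel": [0, 0, 0], "roll": -42},
  ],
)

```text
time_s: 16.05
tcp_pos: [0.489, -0.06, 0.2481]
ee_rot: [[0.597, -0.802, 0.002], [-0.802, -0.597, 0.0], [0.001, -0.002, -1.0]]
wrist_force: [0.8, -1.0, 0.6]
gripper_width: 0.6
```

```bash
python3 -c "
from h import *
bar()
from t import go
go([.4816,-.0639,.1815],-60)
im,d=snap('top','p5a'); im2,d=snap('scene','p5b')
cv2.imwrite('pics/v5.png',np.hstack([cv2.resize(im[200:380,240:480],(400,300)),cv2.resize(im2[130:310,180:420],(400,300))])[:,:,::-1])"
```

```text
top red 85 [ 0.5243 -0.1644  0.1889] ang -67.6
top white 74 [ 0.5179 -0.1425  0.1865] ang -63.3
scene red 91 [ 0.5253 -0.1646  0.1881] ang -66.8
scene white 168 [ 0.4937 -0.0794  0.1953] ang 106.0
J [ 11.9   8.4 -16.3   0.  -65.2  24.5] tcp [ 0.4888 -0.06    0.2479] yaw -53.57 F [-0.1  0.8  0.3] t 16.15 w 0.5953023650234093
travel [-0.12  0.81  6.64] roll 6.43
```

View pics/v5.png

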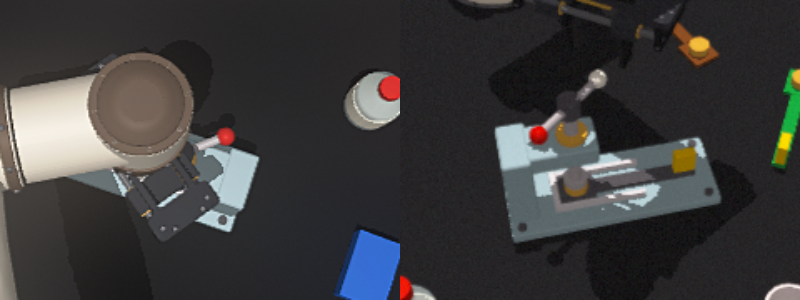

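White ball at scene (598,78) and red at (538,135), both free. Going down on the white ball.

arm_command(
  rows=[
    {"fingers": 60, "travel": [-0.1, 0.75, 0], "roll": 2},
    {"fingers": 60, "travel": [-0.1, 0.75, 2], "roll": 4},
    {"fingers": 60, "travel": [-0.1, 0.75, 4], "roll": 4},
    {"fingers": 50, "travel": [-0.1, 0.75, 6], "roll": 4},
    {"fingers": 36, "travel": [-0.1, 0.75, 6.6], "roll": 4},
    {"fingers": 36, "travel": [-0.1, 0.75, 6.6], "roll": 4},
    {"fingers": 36, "travel": [-0.1, 0.75, 6.6], "roll": 4},
  ],
)

```text
time_s: 16.95
tcp_pos: [0.4825, -0.0637, 0.1825]
ee_rot: [[0.538, -0.843, 0.002], [-0.843, -0.538, -0.0], [0.001, -0.001, -1.0]]
wrist_force: [0.6, -0.2, 0.4]
gripper_width: 0.382
```

```bash
python3 arc.py 3 10 3; python3 -c "
from h import *
bar()"
```

```text
J [ 11.7  11.2 -22.9   0.  -55.7  20.8] z 0.1825 yaw -57.5 F [ 0.6 -0.2  0.4] t 16.95 w 0.382 ang 112.7 r 54.8
{"fingers": 36, "travel": [0.0, -0.3, 0.0], "roll": 3.0},
{"fingers": 36, "travel": [0.1, -0.6, 0.0], "roll": 6.0},
{"fingers": 36, "travel": [0.2, -0.8, 0.0], "roll": 9.0},
{"fingers": 36, "travel": [0.3, -1.1, 0.0], "roll": 12.0},
{"fingers": 36, "travel": [0.4, -1.4, 0.0], "roll": 15.0},
{"fingers": 36, "travel": [0.5, -1.6, 0.0], "roll": 18.0},
{"fingers": 36, "travel": [0.7, -1.9, 0.0], "roll": 21.0},
{"fingers": 36, "travel": [0.8, -2.1, 0.0], "roll": 24.0},
{"fingers": 36, "travel": [1.0, -2.4, 0.0], "roll": 27.0},
{"fingers": 36, "travel": [1.2, -2.6, 0.0], "roll": 30.0},
top red 85 [ 0.5244 -0.1649  0.1893] ang -67.8
top white 84 [ 0.5157 -0.1412  0.1862] ang -66.0
scene red 87 [ 0.5258 -0.1646  0.1883] ang -66.2
scene white 140 [ 0.5074 -0.1158  0.1928] ang -21.7
```

arm_command(
  rows=[
    {"fingers": 36, "travel": [0, -0.3, 0], "roll": 3},
    {"fingers": 36, "travel": [0.1, -0.6, 0], "roll": 6},
    {"fingers": 36, "travel": [0.2, -0.8, 0], "roll": 9},
    {"fingers": 36, "travel": [0.3, -1.1, 0], "roll": 12},
    {"fingers": 36, "travel": [0.4, -1.4, 0], "roll": 15},
  ],
)

```text
time_s: 17.55
tcp_pos: [0.4945, -0.0601, 0.1823]
ee_rot: [[0.299, -0.954, -0.003], [-0.954, -0.299, -0.001], [0.0, 0.003, -1.0]]
wrist_force: [-3.1, -1.7, 1.8]
gripper_width: 0.359
```

```bash
python3 arc.py 3 10 3; python3 -c "
from h import *
bar()"
```

```text
J [ 11.8  12.5 -21.3   0.  -56.4   5.6] z 0.1823 yaw -72.6 F [-3.1 -1.7  1.8] t 17.55 w 0.359 ang 99.7 r 55.0
{"fingers": 36, "travel": [0.0, -0.3, -0.0], "roll": 3.0},
{"fingers": 36, "travel": [0.1, -0.6, -0.0], "roll": 6.0},
{"fingers": 36, "travel": [0.2, -0.8, -0.0], "roll": 9.0},
{"fingers": 36, "travel": [0.3, -1.1, -0.0], "roll": 12.0},
{"fingers": 36, "travel": [0.4, -1.4, -0.0], "roll": 15.0},
{"fingers": 36, "travel": [0.5, -1.6, -0.0], "roll": 18.0},
{"fingers": 36, "travel": [0.6, -1.9, -0.0], "roll": 21.0},
{"fingers": 36, "travel": [0.8, -2.2, -0.0], "roll": 24.0},
{"fingers": 36, "travel": [0.9, -2.4, -0.0], "roll": 27.0},
{"fingers": 36, "travel": [1.1, -2.6, -0.0], "roll": 30.0},
top red 88 [ 0.5173 -0.1668  0.1894] ang -75.5
top white 88 [ 0.5089 -0.1432  0.1857] ang -79.8
scene red 85 [ 0.5179 -0.1672  0.1882] ang -75.0
scene white 109 [ 0.514  -0.1317  0.1981] ang -59.4
```

arm_command(
  rows=[
    {"fingers": 36, "travel": [0, -0.3, 0], "roll": 3},
    {"fingers": 36, "travel": [0.1, -0.6, 0], "roll": 6},
    {"fingers": 36, "travel": [0.2, -0.8, 0], "roll": 9},
    {"fingers": 36, "travel": [0.3, -1.1, 0], "roll": 12},
    {"fingers": 36, "travel": [0.4, -1.4, 0], "roll": 15},
  ],
)

```text
time_s: 18.15
tcp_pos: [0.5092, -0.0594, 0.1819]
ee_rot: [[0.043, -0.999, -0.002], [-0.999, -0.043, -0.0], [0.0, 0.002, -1.0]]
wrist_force: [-3.0, -1.7, 2.9]
gripper_width: 0.365
```

arm_command(
  rows=[
    {"fingers": 36, "travel": [0, -0.3, 0], "roll": 3},
    {"fingers": 36, "travel": [0.1, -0.6, 0], "roll": 6},
    {"fingers": 36, "travel": [0.2, -0.8, 0], "roll": 9},
    {"fingers": 36, "travel": [0.3, -1.1, 0], "roll": 12},
    {"fingers": 36, "travel": [0.4, -1.4, 0], "roll": 15},
  ],
)

```text
time_s: 18.65
tcp_pos: [0.5233, -0.0626, 0.1817]
ee_rot: [[-0.217, -0.976, -0.002], [-0.976, 0.217, 0.0], [0.0, 0.002, -1.0]]
wrist_force: [-4.9, -1.0, 1.0]
gripper_width: 0.359
```

```bash
python3 arc.py 3 5 3; python3 -c "
from h import *
bar()"
```

```text
J [ 10.8  15.2 -17.6  -0.  -57.3 -23.3] z 0.1817 yaw -102.5 F [-4.9 -1.   1. ] t 18.65 w 0.359 ang 69.3 r 55.3
{"fingers": 36, "travel": [0.1, -0.3, -0.0], "roll": 3.0},
{"fingers": 36, "travel": [0.1, -0.6, -0.0], "roll": 6.0},
{"fingers": 36, "travel": [0.2, -0.8, -0.0], "roll": 9.0},
{"fingers": 36, "travel": [0.3, -1.1, -0.0], "roll": 12.0},
{"fingers": 36, "travel": [0.4, -1.4, -0.0], "roll": 15.0},
top red 87 [ 0.4881 -0.1671  0.1884] ang -106.4
top white 98 [ 0.4955 -0.1417  0.1862] ang -106.6
scene red 91 [ 0.4887 -0.1665  0.1875] ang -106.0
scene white 83 [ 0.4949 -0.1385  0.1854] ang -110.0
```

arm_command(
  rows=[
    {"fingers": 36, "travel": [0.1, -0.3, 0], "roll": 3},
    {"fingers": 36, "travel": [0.1, -0.6, 0], "roll": 6},
    {"fingers": 36, "travel": [0.2, -0.8, 0], "roll": 9},
    {"fingers": 36, "travel": [0.3, -1.1, 0], "roll": 12},
    {"fingers": 36, "travel": [0.4, -1.4, 0], "roll": 15},
  ],
)

```text
time_s: 19.25
tcp_pos: [0.5361, -0.0695, 0.1814]
ee_rot: [[-0.462, -0.887, -0.002], [-0.887, 0.462, 0.0], [0.001, 0.002, -1.0]]
wrist_force: [-4.5, -0.8, 1.6]
gripper_width: 0.36
```

```bash
python3 arc.py 3 5 3; python3 -c "
from h import *
bar()"
```

```text
J [  9.8  16.5 -15.8  -0.  -57.8 -37.3] z 0.1814 yaw -117.5 F [-4.5 -0.8  1.6] t 19.25 w 0.36 ang 54.1 r 55.3
{"fingers": 36, "travel": [0.1, -0.3, -0.0], "roll": 3.0},
{"fingers": 36, "travel": [0.1, -0.6, -0.0], "roll": 6.0},
{"fingers": 36, "travel": [0.2, -0.8, -0.0], "roll": 9.0},
{"fingers": 36, "travel": [0.3, -1.1, -0.0], "roll": 12.0},
{"fingers": 36, "travel": [0.4, -1.4, -0.0], "roll": 15.0},
top red 88 [ 0.4748 -0.1608  0.1885] ang -121.9
top white 104 [ 0.4917 -0.1378  0.1863] ang -117.0
scene red 93 [ 0.4753 -0.1607  0.1872] ang -121.5
scene white 74 [ 0.4887 -0.1383  0.1839] ang -121.9
```

arm_command(
  rows=[
    {"fingers": 36, "travel": [0.1, -0.3, 0], "roll": 3},
    {"fingers": 36, "travel": [0.1, -0.6, 0], "roll": 6},
    {"fingers": 36, "travel": [0.2, -0.8, 0], "roll": 9},
    {"fingers": 36, "travel": [0.3, -1.1, 0], "roll": 12},
    {"fingers": 36, "travel": [0.4, -1.4, 0], "roll": 15},
  ],
)

```text
time_s: 19.85
tcp_pos: [0.5464, -0.0792, 0.1813]
ee_rot: [[-0.675, -0.738, -0.003], [-0.738, 0.675, 0.001], [0.002, 0.003, -1.0]]
wrist_force: [-5.6, 1.6, 1.5]
gripper_width: 0.362
```

```bash
python3 arc.py 2 5 2; python3 -c "
from h import *
bar()"
```

```text
J [  8.5  17.6 -14.2  -0.1 -58.4 -51. ] z 0.1813 yaw -132.5 F [-5.6  1.6  1.5] t 19.85 w 0.362 ang 39.4 r 55.3
{"fingers": 36, "travel": [0.1, -0.2, -0.0], "roll": 2.0},
{"fingers": 36, "travel": [0.1, -0.4, -0.0], "roll": 4.0},
{"fingers": 36, "travel": [0.1, -0.6, -0.0], "roll": 6.0},
{"fingers": 36, "travel": [0.2, -0.7, -0.0], "roll": 8.0},
{"fingers": 36, "travel": [0.2, -0.9, -0.0], "roll": 10.0},
top red 83 [ 0.4643 -0.1521  0.1888] ang -136.2
top white 122 [ 0.4857 -0.1296  0.1862] ang -139.6
scene red 89 [ 0.4644 -0.1519  0.1873] ang -136.3
scene white 64 [ 0.4853 -0.1353  0.1839] ang -131.2
```

arm_command(
  rows=[
    {"fingers": 36, "travel": [0.1, -0.2, 0], "roll": 2},
    {"fingers": 36, "travel": [0.1, -0.4, 0], "roll": 4},
    {"fingers": 36, "travel": [0.1, -0.6, 0], "roll": 6},
    {"fingers": 36, "travel": [0.2, -0.7, 0], "roll": 8},
    {"fingers": 36, "travel": [0.2, -0.9, 0], "roll": 10},
  ],
)

```text
time_s: 20.45
tcp_pos: [0.5514, -0.0866, 0.1812]
ee_rot: [[-0.792, -0.61, -0.003], [-0.61, 0.792, 0.001], [0.002, 0.003, -1.0]]
wrist_force: [-6.6, 1.1, 0.9]
gripper_width: 0.364
```

```bash
python3 arc.py 2 5 2; python3 -c "
from h import *
bar()"
```

```text
J [  7.7  18.2 -13.3  -0.1 -58.7 -60. ] z 0.1812 yaw -142.4 F [-6.6  1.1  0.9] t 20.45 w 0.364 ang 30.2 r 55.2
{"fingers": 36, "travel": [0.0, -0.2, -0.0], "roll": 2.0},
{"fingers": 36, "travel": [0.1, -0.4, -0.0], "roll": 4.0},
{"fingers": 36, "travel": [0.1, -0.6, -0.0], "roll": 6.0},
{"fingers": 36, "travel": [0.2, -0.7, -0.0], "roll": 8.0},
{"fingers": 36, "travel": [0.2, -0.9, -0.0], "roll": 10.0},
top red 84 [ 0.4573 -0.1445  0.1877] ang -146.9
top white 123 [ 0.4841 -0.123   0.1861] ang -156.1
scene red 86 [ 0.4589 -0.1449  0.1874] ang -145.7
scene white 62 [ 0.479  -0.1296  0.1842] ang -148.3
```

arm_command(
  rows=[
    {"fingers": 36, "travel": [0, -0.2, 0], "roll": 2},
    {"fingers": 36, "travel": [0.1, -0.4, 0], "roll": 4},
    {"fingers": 36, "travel": [0.1, -0.6, 0], "roll": 6},
    {"fingers": 36, "travel": [0.2, -0.7, 0], "roll": 8},
    {"fingers": 36, "travel": [0.2, -0.9, 0], "roll": 10},
  ],
)

```text
time_s: 21.05
tcp_pos: [0.5519, -0.0911, 0.1807]
ee_rot: [[-0.886, -0.463, -0.011], [-0.463, 0.886, 0.007], [0.006, 0.012, -1.0]]
wrist_force: [-18.2, 22.4, 10.5]
gripper_width: 0.363
```

```bash
python3 arc.py 2 5 2; python3 -c "
from h import *
bar()"
```

```text
J [  7.   18.6 -12.7  -0.6 -59.3 -69.1] z 0.1807 yaw -152.4 F [-18.2  22.4  10.5] t 21.05 w 0.363 ang 25.7 r 53.5
{"fingers": 36, "travel": [-0.1, -0.2, -0.0], "roll": 2.0},
{"fingers": 36, "travel": [-0.1, -0.4, -0.0], "roll": 4.0},
{"fingers": 36, "travel": [-0.1, -0.6, -0.0], "roll": 6.0},
{"fingers": 36, "travel": [-0.1, -0.8, -0.0], "roll": 8.0},
{"fingers": 36, "travel": [-0.0, -1.0, -0.0], "roll": 10.0},
top red 86 [ 0.4561 -0.1426  0.1888] ang -149.3
top white 132 [ 0.4877 -0.1229  0.1865] ang -151.8
scene red 84 [ 0.4575 -0.1426  0.1868] ang -148.5
scene white 39 [ 0.4755 -0.1332  0.1824] ang -146.2
```

The handle stopped at about 388° of turn and the force jumped to 30 N, so this is the hard stop. Releasing.

arm_command(
  rows=[
    {"fingers": 40, "travel": [0, 0.4, 0], "roll": 0},
    {"fingers": 60, "travel": [0, 0.8, 0], "roll": 0},
    {"fingers": 60, "travel": [0, 0.8, 0], "roll": 0},
    {"fingers": 60, "travel": [0, 0.8, 0], "roll": 0},
    {"fingers": 60, "travel": [0, 0.8, -3], "roll": 0},
    {"fingers": 60, "travel": [0, 0.8, -7], "roll": 0},
    {"fingers": 60, "travel": [0, 0.8, -11], "roll": 0},
    {"fingers": 60, "travel": [-4, 0.8, -13], "roll": 0},
    {"fingers": 60, "travel": [-8, 0.8, -13], "roll": 0},
    {"fingers": 60, "travel": [-12, 0.8, -13], "roll": 0},
  ],
)

```text
time_s: 22.15
tcp_pos: [0.6616, -0.0328, 0.3134]
ee_rot: [[-0.887, -0.462, 0.004], [-0.462, 0.887, 0.001], [-0.004, -0.002, -1.0]]
wrist_force: [-0.2, -0.4, 0.2]
gripper_width: 0.6
```

```bash
python3 -c "
from g import *
bar(); grip('scene'); grip('top')
s=sense(); print(s['tcp_pos'],s['wrist_force'],s['time_s'])
im,d=snap('top','p6a'); im2,d=snap('scene','p6b')
cv2.imwrite('pics/v6.png',np.hstack([cv2.resize(im[120:420,240:640],(400,300)),cv2.resize(im2[130:370,120:440],(400,300))])[:,:,::-1])
for l in ['bottle_mid','beaker_mid','cuvette_box_mid']: print(l,[(np.round(r['position'],3).tolist(),round(r['p'],2)) for r in search_frame('scene',l)][:1])"
```

```text
top red 86 [ 0.4562 -0.1429  0.1878] ang -148.9
top white 264 [ 0.5267 -0.0983  0.1971] ang 34.8
scene red 83 [ 0.4575 -0.1427  0.1872] ang -148.5
scene white 231 [ 0.5384 -0.0988  0.1952] ang 24.0
scene 160 75 world [0.5523 0.0267 0.0581] press xy [-164.   -6.] [-135.   11.] [-149.1    3.6]
top 100 80 world [0.5469 0.0275 0.0592] press xy [-163.   -8.] [-135.    6.] [-148.7   -1.5]
[ 0.66036555 -0.03280216  0.31013818] [-0.36614027  0.77562455  0.35062493] 22.35
bottle_mid [([0.616, -0.375, 0.093], 0.83)]
beaker_mid [([0.812, 0.009, 0.047], 0.9)]
cuvette_box_mid [([0.388, -0.367, 0.039], 0.87)]
```

View pics/v6.png

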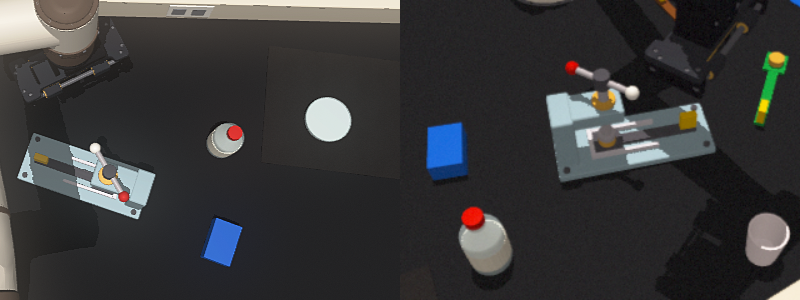

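The gripper is clear, the handle stays at its stop, and the paddle is under the ram. The bottle, beaker and box stand where they were. Handing in.

```bash
python3 -c "
from station import *
print(finish_job())"
```

```text
the job is handed in; nothing more can be done
None
```

The paddle is home and the T-handle is turned to its stop, and I handed the job in at about 22.5 s of the 72 s allowed. `finish_job()` gave no verdict, so what follows rests on my own checks.

- **Paddle:** I pushed it about 40 mm with the closed fingers until it stopped moving and the force rose to about 12 N. At the end, both cameras put the grip centre at press x ≈ −149 mm, where −150 mm is fully home.
- **T-handle:** I turned it clockwise by the white ball, with one regrasp. It turned about 388° (6.78 rad) in all, then the bar stopped and the force jumped from about 6.5 N to about 30 N. The start value was not known, but 6.78 rad of turn puts the joint above 6.65 even from zero. The red ball stayed at about −148.7° after I let go.
- **Ram on the die:** I could not measure this contact force directly. The higher turning force over the last part of the turn and the hard stop both fit a clamped die.
- **Bystanders and arm:** The bottle, beaker and box were found within 2 mm of where they started. The gripper was clear of everything, and the wrist force was within noise of zero.

One check disagreed: after release, the white ball's angle came out at 24° and 35° from the two cameras, where about 31° was expected. Its colour mask was picking up part of the grey bar, so I relied on the red ball, which agreed in both cameras.

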